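Fetch the hemmed-in jar from the reagent stand to the balance

TASK

The squat jar at the back of the blue reagent stand is hemmed in by three taller containers. First move all three of them onto the empty white enamel tray, then stand the jar in the middle of the balance's pan, and only then put each of the three back on the very spot of the stand where it stood before. Keep all four upright all the time, and do not shift or tip the beaker, the mortar and the dropper bottle that stand about.

Things in the scene. Friction and masses are not known exactly. Their poses are not given: they have to be found in the camera images.
- jar: Squat round amber glass jar with a black lid, 58 mm in diameter, 52 mm high overall, about 0.18 kg, the thing to fetch. Origin: centre of its underside; z up.
- round_bottle: Tall round amber bottle with a paper label: body 52 mm in diameter up to 98 mm above its underside, then a short shoulder and a black cap 32 mm in diameter; 124 mm high overall, about 0.3 kg. Origin: centre of its underside; z up.
- flask: Conical glass flask with a dark rubber stopper: base 66 mm in diameter, straight neck 26 mm in diameter from 78 to 112 mm above its underside, lip 30 mm in diameter at 112 to 116 mm, stopper 24 mm in diameter up to 130 mm; about 0.2 kg. Origin: centre of its underside; z up.
- square_bottle: White plastic bottle of square section, 48 x 48 mm, flat-sided up to 100 mm above its underside, with a white round cap 36 mm in diameter up to 120 mm; about 0.25 kg. Origin: centre of its underside; x and y at right angles to its flat sides, z up.
- stand: Fixed blue stand, origin on the bench, open front to -x: plate 214 mm wide (y), x -86 to +70 mm, top 12 mm up; back wall 60 mm high, inner face at x = +64 mm. The jar starts at (25, 0) mm, the taller three on white-ringed spots at (-45, 0), (20, 68), (20, -68) mm; which is on which changes. Gaps round the jar: some 5 to 17 mm.
- tray: Fixed empty shallow white enamel tray on the bench, the side area, 154 x 214 mm (x by y) outside; inside 146 x 206 mm, its floor 4 mm and its rim 10 mm above its origin. Origin: centre of its underside; z up.
- balance: Fixed white top-pan laboratory balance, housing 170 x 190 x 48 mm reaching from x = -100 to +70 mm, with a display at its -x side and a round steel pan 120 mm in diameter whose top is 58 mm above its origin. The pan is rigid. Origin: on the bench right under the centre of the pan; z up.
- beaker: Open glass beaker, 68 mm in diameter, 85 mm high, a loose bystander, to be left alone. Origin: centre of its underside.
- mortar: White ceramic mortar bowl, 90 mm across, 50 mm high, a loose bystander, to be left alone. Origin: centre of its underside.
- dropper: Small amber dropper bottle, 32 mm in diameter, 70 mm high, a loose bystander, to be left alone. Origin: centre of its underside.
Not all that is in view belongs to the job. What is shaped like the round_bottle but purple or yellow is not meant.

How it is judged (in metres and radians):
On the way, in this order (a step that is already met when the one before it is completed fails the run):
1. all three taller containers stand upright on the white tray, released (x of round_bottle in the frame of tray between -0.073 and 0.073 m and y of round_bottle in the frame of tray between -0.103 and 0.103 m and z of round_bottle in the frame of tray between -0.002 and 0.009 m and angle between each of round_bottle, flask, square_bottle's own z axis and vertical below 0.12 rad and contact force between the fingers and round_bottle below 0.2 N and x of flask in the frame of tray between -0.073 and 0.073 m and y of flask in the frame of tray between -0.103 and 0.103 m and z of flask in the frame of tray between -0.002 and 0.009 m and contact force between the fingers and flask below 0.2 N and x of square_bottle in the frame of tray between -0.073 and 0.073 m and y of square_bottle in the frame of tray between -0.103 and 0.103 m and z of square_bottle in the frame of tray between -0.002 and 0.009 m and contact force between the fingers and square_bottle below 0.2 N), for 0.2 s.
2. the jar stands on the middle of the balance's pan, released, with the three others still on the tray (all of step 1 and horizontal distance between jar and balance below 0.015 m and z of jar in the frame of balance between 0.054 and 0.063 m and angle between jar's own z axis and vertical below 0.1 rad and contact force between the fingers and jar below 0.2 N), for 0.2 s.
At the end, for the whole second after the job is handed in: The jar stands upright on the balance's pan, its axis within 15 mm of the pan's centre, and each of the three taller containers stands upright on the stand within 13 mm of where it was at the start; all four are released and at rest (horizontal distance between jar and balance below 0.015 m and z of jar in the frame of balance between 0.054 and 0.063 m and angle between each of jar, round_bottle, flask, square_bottle's own z axis and vertical below 0.1 rad and contact force between the fingers and jar below 0.2 N and linear speed of each of jar, round_bottle, flask, square_bottle below 0.02 m/s and distance of each of round_bottle, flask, square_bottle from where it was at the start of the episode below 0.013 m); the robot touches nothing.
It fails at once if the jar or one of the three taller containers is tipped by more than 0.5 rad (angle between any of round_bottle, flask, square_bottle, jar's own z axis and vertical above 0.5 rad).
It fails at once if the beaker, the mortar or the dropper bottle is shifted by more than 20 mm or tipped by more than 0.5 rad (distance of any of beaker, mortar, dropper from where it was at the start of the episode above 0.02 m or angle between any of beaker, mortar, dropper's own z axis and vertical above 0.5 rad).
It also fails if it takes over 144 s, if anything falls off the work surface, if the arm or the gripper's body presses on something with over 40 N, if the wrist force passes 120 N, or if a joint passes its speed limit or range.

ROBOT

A 6-joint arm with a two-finger parallel gripper is mounted at the origin on the work surface. World frame = base frame: x ahead of the robot, y to its left, z up, the work surface at z = 0. Lengths are in mm, angles in degrees, forces in N, time in s.
With the tool pointing down it reaches from about 350 to 850 mm from the base axis. Payload 8.1 kg.
Tool frame: the origin (TCP) lies between the finger pads; the fingertips stand r.nose_length ahead of it and the grasp point (between the pads) lies 3 mm ahead of it (r.nose_length is the distance from the TCP to the fingertips, in mm); x points along the fingers, y is the direction in which the jaws open and shut, and the axes are right-handed (so a half turn about x gives the same grasp; the last joint's range is limited). The gripper opens to 85 mm and grips with 20 to 120 N. Pads are 22 mm wide; open, the fingers measure 114 mm over their backs; the gripper's body (76 mm by 85 mm) begins 54 mm behind the grasp point. The pads swing forward as they close: fully open they stand 13 mm farther back than shut.
Start: joints at [-81.039, 7.471, 85.268, -0, 87.261, -4.893], TCP at [143.691, -582.545, 253.292] pointing down, gripper open.
Joint ranges: [-169.43, 169.43], [-51.17, 129.36], [1.28, 143.12], [-76.62, 256.62], [0, 156.53], [-152.29, 152.29]. Speed limits (degrees/s): [136.94, 136.94, 159.86, 180, 180, 180].

INTERFACE

Orientations are given as [roll, pitch, yaw] about the fixed x, y, z axes, in that order (R = Rz(yaw) Ry(pitch) Rx(roll)).
In Python, from bench import sense, optics, order, r gives the robot as it stands.
- The arm moves only by the tool carry_out, never from a script. Its argument "commands" is one flat list of numbers, 7 for each row, row after row: the shift along the tool's x, y, z in m, then the turn, a rotation vector about the tool's x, y, z in degrees, then the closure, from -1 (fully open) to 1 (shut), so that 0 is half open. A call has 1 to 12 rows; each row is the pose to reach, as a shift and turn from the pose measured when the call began, along the tool's axes at that moment; what a row does not reach only later rows make up. A row lasts 1/8 s, in which the tool goes at most 62.5 mm and 10.7 degrees, less where a joint would pass 70% of its speed; a pose out of reach is approached as far as the arm can. A call with a gripper value outside its range is refused whole. The fingers move at their own pace and stop on an object; "grip_force" is the grip in N (left out, the last holds). Time passes only in rows, so rows that repeat a pose let the fingers close. It gives the time, the measured TCP pose, the force and the opening at its end, in the units of the state.
- sense(): the state, without advancing time (a new reading comes with each control period).
- optics.snapshot(name): name is "side" or "top" or "wrist"; returns (picture, depth): 480x640x3 uint8, red, green, blue; 480x640 float32, mm along the optical axis (not along the pixel's ray), 0 where there is no reading.
- optics.calibration(name): a dict with "mtx" (3x3 intrinsics, pixels), "extrinsics" (4x4, takes a point from camera to world coordinates). Camera axes: x right, y up, looking along -z (the intrinsics and any distortion apply to the point x, -y, -z); pixel columns grow to the right and rows downward; lengths in mm; the calibration is good to about 2 mm. A picture is of the moment at which its call begins: read the wrist's pose just before it. calibration takes no time and is no camera call; for the wrist camera it gives the pose at the moment of the call.
- order.hand_in(): hands the job in, once; it reports no verdict.
The state is a dict: "time": time; "joint_pos": joint angles; "qd": joint speeds; "joint_efforts": joint torques, N m; "tool_pos": TCP position; "tcp_rot": TCP orientation; "ft_force": force on the tool from outside, world axes, zero at the start; "wrist_torque": the same for the moment, N m; "finger_gap": finger opening in mm.
Only numpy, scipy, OpenCV 4.12 (cv2) and the standard library are available. Lean on these libraries where they do the work, as an engineer would, in place of code of your own. Each camera call takes 0.05 s, during which the arm holds its last target. There are 200 camera calls.

## Working session

There is one attempt and no reset: what is moved stays moved. The work goes in short steps, Python scripts to look and compute and a tool call to move; the robot and the scene stay as the last step left them, time stands still between calls to the robot, and variables do not carry over. Pictures are saved under pics/ and viewed, about 12 in all and at most 16, crops included, and the job is handed in when it is done.

Besides the shell and the picture viewer there is one more tool, called after ">>>" as a command line: name --argument value ..., lists and objects as JSON in quotes. carry_out: Moves the arm, as the interface text tells. Its arguments: {"type":"object","properties":{"commands":{"type":"array","items":{"type":"number"}},"grip_force":{"type":"number"}},"required":["commands"]}

```bash
ls; mkdir -p pics; python3 - <<'E'
from bench import sense,optics,r
import cv2,numpy as np
print(sense(), r.nose_length)
for n in("top","side"):
    p,d=optics.snapshot(n); cv2.imwrite(f"pics/{n}0.png",p[...,::-1]); np.savez(f"pics/{n}0.npz",p=p,d=d)
    c=optics.calibration(n); print(n,np.round(c["mtx"],1).tolist(),np.round(c["extrinsics"],3).tolist(),c.keys())
E
```

```text
pics
{'time': 0.0, 'joint_pos': array([-8.10402290e+01,  7.51283200e+00,  8.53316044e+01, -1.32071992e-04,
        8.72608334e+01, -4.89366274e+00]), 'qd': array([-0.09536593, -0.02615564, -0.13909311,  0.05261946,  0.09345445,
       -0.01593915]), 'joint_efforts': array([-8.39700124e-05, -5.69392526e+01, -5.00552130e+01, -3.86745405e-04,
        1.49519480e-02,  1.31444432e-05]), 'tool_pos': array([ 143.59708582, -582.02867365,  252.24583447]), 'tcp_rot': array([-94.82186774,  89.89473012,  99.03157242]), 'ft_force': array([ 0.1051153 , -0.69369541,  0.00532073]), 'wrist_torque': array([-0.05527031,  0.00480106,  0.01970952]), 'finger_gap': 85.3680364005672} 22.0
top [[608.7, 0.0, 316.3], [0.0, 608.7, 233.7], [0.0, 0.0, 1.0]] [[-0.013, 0.989, -0.15, 297.339], [-1.0, -0.011, 0.012, -28.853], [0.01, 0.15, 0.989, 1475.483], [0.0, 0.0, 0.0, 1.0]] dict_keys(['mtx', 'extrinsics'])
side [[613.2, 0.0, 317.3], [0.0, 613.2, 245.0], [0.0, 0.0, 1.0]] [[-0.996, 0.054, -0.073, 430.641], [-0.089, -0.727, 0.681, 805.307], [-0.016, 0.684, 0.729, 957.465], [0.0, 0.0, 0.0, 1.0]] dict_keys(['mtx', 'extrinsics'])
```

View pics/top0.png

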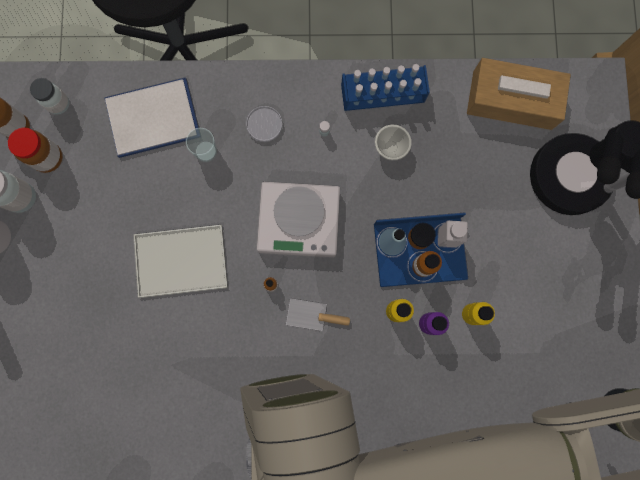

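View pics/side0.png

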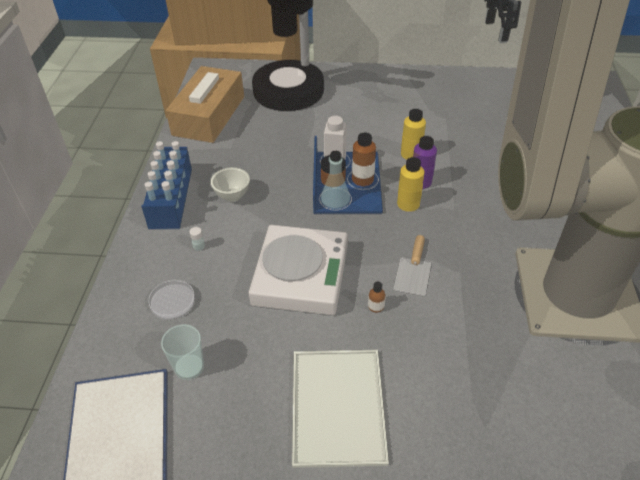

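```bash
cat > h.py <<'E'
import numpy as np,cv2
from bench import sense,optics,r
from scipy.spatial.transform import Rotation as R
def pts(d,c):
    v,u=np.mgrid[0:480,0:640]; K=c["mtx"]
    P=np.stack([(u-K[0,2])/K[0,0]*d,-(v-K[1,2])/K[1,1]*d,-d],-1)
    E=c["extrinsics"]; W=P@E[:3,:3].T+E[:3,3]; W[d<=0]=np.nan; return W
def onplane(u,v,z,c):
    K,E=c["mtx"],c["extrinsics"]; ray=E[:3,:3]@[(u-K[0,2])/K[0,0],-(v-K[1,2])/K[1,1],-1]
    return E[:3,3]+ray*(z-E[2,3])/ray[2]
def proj(p,c):
    K,E=c["mtx"],c["extrinsics"]; q=E[:3,:3].T@(np.array(p,float)-E[:3,3]); return K[0,0]*q[0]/-q[2]+K[0,2],K[1,1]*q[1]/q[2]+K[1,2]
def box(u,v,m):
    M=np.zeros((480,640),bool); M[v[0]:v[1],u[0]:u[1]]=1; return m&M
E
python3 - <<'E'
from h import *
f=np.load("pics/top0.npz"); p,d=f["p"],f["d"]; c=optics.calibration("top"); W=pts(d,c); z=W[...,2]
h=cv2.cvtColor(p,cv2.COLOR_RGB2HSV).astype(int)
blue=(h[...,0]>95)&(h[...,0]<125)&(h[...,1]>120)
rect=lambda m:print(m.sum(),cv2.minAreaRect(W[m][:,:2].astype(np.float32)),np.nanmedian(W[m],0))
g=box((360,480),(205,300),blue&(abs(z-12)<6)); print("plate");rect(g)
print("wall");rect(box((360,480),(205,300),blue&(z>50)))
print("tray");rect(box((125,240),(215,305),(h[...,2]>140)&(h[...,1]<60)&(z<30)))
print("decoytray");rect(box((95,205),(70,165),(z<30)&(h[...,2]>140)&(h[...,1]<60)))
print("bal");rect(box((250,350),(175,265),(z>40)))
pan=box((250,350),(175,265),(z>54));rect(pan); print(cv2.minEnclosingCircle(W[pan][:,:2].astype(np.float32)))
for n,u,v in[("flask",399,235),("jar",422,235),("sq",459,230),("rnd",432,263),("y1",402,310),("pur",438,323),("y2",485,313),("beaker",200,140),("mortar",393,142),("dropper",270,284),("dish",265,125),("spat",305,315),("vial",325,126),("rack",385,88),("handle",335,320)]: print(n,np.round(W[v,u]),p[v,u])
a=p[200:345,360:505]; b=p[70:310,95:345]
cv2.imwrite("pics/c0.png",np.hstack([cv2.resize(a,(480,480),interpolation=2),cv2.resize(b,(0,0),fx=1.28,fy=2,interpolation=2)])[...,::-1])
E
```

```text
plate
2405 ((472.3721923828125, -298.5920715332031), (150.50225830078125, 212.15487670898438), 4.247768402099609) [ 443.59304957 -276.80090072   12.15357182]
wall
218 ((517.395263671875, -294.1734924316406), (68.59257507324219, 209.9521026611328), 4.05344820022583) [ 547.82051947 -294.63493023   59.26165168]
tray
5254 ((458.98919677734375, 284.1469421386719), (153.84231567382812, 214.1841278076172), 5.7504706382751465) [456.03166147 282.72114223   4.92679817]
decoytray
4530 ((820.3729248046875, 364.21875), (153.53311157226562, 200.16647338867188), 13.972225189208984) [820.22569627 365.09292612  14.63995966]
bal
5532 ((553.1353149414062, -3.7376022338867188), (190.03802490234375, 171.39111328125), 85.81710815429688) [550.35886648  -3.83542558  50.41751917]
1950 ((550.4703979492188, -2.9994277954101562), (182.78280639648438, 161.58041381835938), 85.5417251586914) [566.94070543  -5.49045807  58.28258607]
((547.0728149414062, -3.1622989177703857), 114.80522918701172)
flask [ 494. -228.  144.] [25 26 25]
jar [ 506. -294.   64.] [25 23 27]
sq [ 506. -365.  133.] [156 148 147]
rnd [ 432. -300.  139.] [25 25 27]
y1 [ 330. -232.  129.] [27 26 30]
pur [ 301. -310.  126.] [26 26 28]
y2 [ 321. -414.  129.] [26 26 28]
beaker [755. 237.  22.] [86 92 92]
mortar [ 749. -241.    9.] [112 109 103]
dropper [394.  62.  72.] [26 26 27]
dish [798.  78.   4.] [129 126 129]
spat [324. -17.   4.] [133 130 130]
vial [780. -71.  47.] [170 161 159]
rack [ 859. -215.   88.] [78 85 93]
handle [311. -88.  22.] [145 115  81]
```

View pics/c0.png

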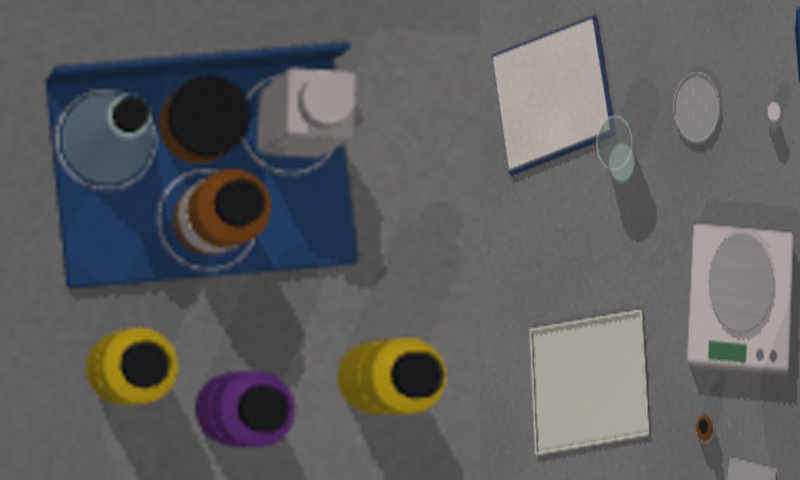

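```bash
cat >> h.py <<'E'
def plan(p,a,n=None):
    """tool-frame shift (m) and rotvec (deg) to TCP p, jaws along world angle a (deg, mod 180)"""
    s=sense(); R0=R.from_euler("xyz",s["tcp_rot"],degrees=True); best=None
    for k in(0,180):
        t=np.radians(a+k); y=np.array([np.cos(t),np.sin(t),0]); x=np.array([0,0,-1.]); M=np.stack([x,y,np.cross(x,y)],1)
        rv=(R0.inv()*R.from_matrix(M)).as_rotvec(degrees=True)
        if best is None or np.linalg.norm(rv)<np.linalg.norm(best): best=rv
    sh=R0.inv().apply(np.array(p,float)-s["tool_pos"])/1000
    print("t",round(s["time"],2),"tcp",np.round(s["tool_pos"],1),"jaw",np.round(R0.apply([0,1,0]),3),"gap",round(s["finger_gap"],1),"F",np.round(s["ft_force"],1),"j",np.round(s["joint_pos"],0))
    print("  ->",p,a,": shift",np.round(sh,4).tolist(),"rot",np.round(best,1).tolist()); return sh,best
E
python3 - <<'E'
from h import *
f=np.load("pics/top0.npz"); p,d=f["p"],f["d"]; c=optics.calibration("top"); W=pts(d,c); z=W[...,2]
for n,zl,zh,cx,cy,rr in[("flask",134,160,497,-229,30),("round",128,150,437,-301,30),("sq",124,146,507,-364,30),("jar",58,76,507,-296,40),("jarr",58,76,507,-296,40)]:
    m=(z>zl)&(z<zh)&(np.hypot(W[...,0]-cx,W[...,1]-cy)<rr)
    q=W[m]; print(n,m.sum(),np.round(np.median(q,0),1),np.round((q[:,:2].min(0)+q[:,:2].max(0))/2,1),np.round(np.ptp(q[:,:2],axis=0)))
plan([400,-298,380],94)
E
```

```text
flask 94 [ 497.3 -228.9  142.4] [ 497.1 -228.7] [23. 23.]
round 164 [ 438.2 -301.5  135.9] [ 437.7 -301.3] [30. 31.]
sq 204 [ 507.2 -364.2  131.5] [ 507.8 -364.4] [35. 34.]
jar 461 [ 507.5 -296.4   64.1] [ 507.8 -296.3] [57. 59.]
jarr 461 [ 507.5 -296.4   64.1] [ 507.8 -296.3] [57. 59.]
t 0.1 tcp [ 143.6 -582.1  252.3] jaw [ 0.239 -0.971 -0.002] gap 85.4 F [ 0.7 -1.2  0.1] j [-81.   8.  85.  -0.  87.  -5.]
  -> [400, -298, 380] 94 : shift [-0.1273, -0.2146, -0.317] rot [9.9, 0.0, 0.1]
```

>>> carry_out --commands '[-0.12,-0.05,-0.08,2,0,0,-1,-0.127,-0.1,-0.15,5,0,0,-1,-0.127,-0.215,-0.317,10,0,0,-1,-0.127,-0.215,-0.317,10,0,0,-1,-0.127,-0.215,-0.317,10,0,0,-1,-0.127,-0.215,-0.317,10,0,0,-1,-0.127,-0.215,-0.317,10,0,0,-1,-0.127,-0.215,-0.317,10,0,0,-1,-0.127,-0.215,-0.317,10,0,0,-1]'

```text
time: 1.23
tool_pos: [399.6, -297.8, 379.2]
tcp_rot: [-60.4, 89.9, 123.4]
ft_force: [0.3, -1.2, 0.9]
finger_gap: 85.3
```

```bash
python3 - <<'E'
from h import *
c=optics.calibration("wrist"); p,d=optics.snapshot("wrist"); cv2.imwrite("pics/w1.png",p[...,::-1]); W=pts(d,c); z=W[...,2]
print(np.round(c["extrinsics"],2).tolist())
for n,zl,zh,cx,cy,rr in[("flask",134,160,497,-229,30),("round",128,150,437,-301,30),("sqcap",124,146,507,-364,30),("sq",105,116,507,-364,40),("jar",58,76,507,-296,40)]:
    m=(z>zl)&(z<zh)&(np.hypot(W[...,0]-cx,W[...,1]-cy)<rr); q=W[m]
    if len(q)>20: print(n,len(q),np.round(np.median(q,0),1),np.round((q[:,:2].min(0)+q[:,:2].max(0))/2,1),cv2.minAreaRect(q[:,:2].astype(np.float32)))
plan([438,-301.5,235],94)
E
```

```text
[[0.07, 0.95, 0.31, 480.48], [-1.0, 0.07, 0.02, -291.93], [-0.0, -0.31, 0.95, 499.49], [0.0, 0.0, 0.0, 1.0]]
flask 509 [ 497.9 -230.8  141.7] [ 497.8 -230.6] ((497.8314208984375, -230.74327087402344), (22.748939514160156, 22.903600692749023), 44.63041687011719)
round 730 [ 438.8 -303.   135.5] [ 438.2 -303. ] ((438.5732421875, -302.96044921875), (30.736387252807617, 30.826093673706055), 48.8629035949707)
sqcap 1085 [ 508.1 -365.2  131.5] [ 508.1 -365.8] ((507.9434814453125, -365.64593505859375), (34.87223815917969, 34.875526428222656), 56.29000473022461)
sq 1059 [ 505.2 -355.8  111.1] [ 508.1 -365.8] ((508.1459045410156, -365.90252685546875), (48.2580451965332, 48.03372573852539), 85.6083984375)
jar 1979 [ 508.6 -297.8   63.6] [ 513.1 -297.7] ((508.0579833984375, -298.1172180175781), (56.669822692871094, 56.85416030883789), 50.370704650878906)
t 1.27 tcp [ 399.3 -298.2  379.1] jaw [ 0.067 -0.998 -0.002] gap 85.3 F [ 0.5 -0.9  0.4] j [-43.  -9.  89.   0. 101.  44.]
  -> [438, -301.5, 235] 94 : shift [0.1441, 0.0062, -0.0385] rot [-0.2, 0.1, 0.1]
```

View pics/w1.png

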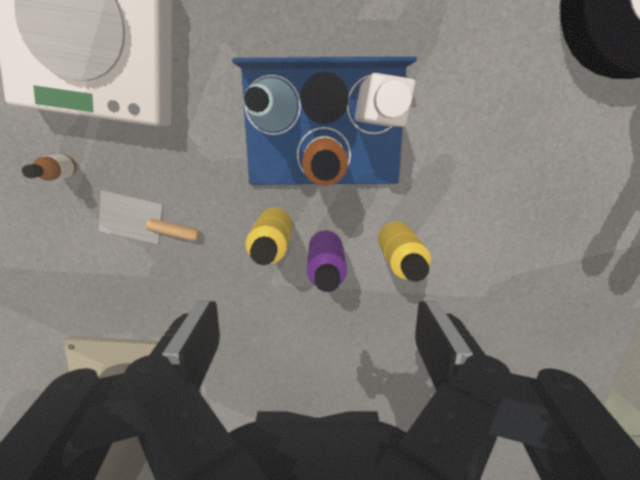

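>>> carry_out --commands '[0.05,0.0066,-0.0387,0,0,0,-1,0.1,0.0066,-0.0387,0,0,0,-1,0.14,0.0066,-0.0387,0,0,0,-1,0.19,0.0066,-0.0387,0,0,0,-1,0.24,0.0066,-0.0387,0,0,0,-1,0.27,0.0066,-0.0387,0,0,0,-1,0.287,0.0066,-0.0387,0,0,0,-1,0.287,0.0066,-0.0387,0,0,0,-1]'

```text
time: 2.28
tool_pos: [436.8, -301.8, 91.0]
tcp_rot: [-51.0, 89.7, 132.8]
ft_force: [0.6, 0.1, 0.4]
finger_gap: 85.5
```

>>> carry_out --commands '[0,0,0,0,0,0,0.5,0,0,0,0,0,0,1,0,0,0,0,0,0,1,0,0,0,0,0,0,1,0,0,0,0,0,0,1,0,0,0,0,0,0,1]' --grip_force 50

```text
time: 3.02
tool_pos: [437.8, -302.7, 92.8]
tcp_rot: [-52.9, 89.9, 130.8]
ft_force: [-1.8, -0.7, 6.9]
finger_gap: 50.9
```

```bash
python3 - <<'E'
from h import *
# tray placing spots
th=np.radians(5.75); T=np.array([459,284.1]); f=lambda x,y:np.round(T+[x*np.cos(th)-y*np.sin(th),x*np.sin(th)+y*np.cos(th)],1)
print(f(25,64),f(-35,0),f(25,-64))
plan([427,280,200],94)
E
```

```text
[477.5 350.3] [424.2 280.6] [490.3 222.9]
t 3.02 tcp [ 437.8 -302.7   92.8] jaw [ 0.065 -0.998 -0.001] gap 50.9 F [-1.8 -0.7  6.9] j [-40.   5. 105.   0.  70.  46.]
  -> [427, 280, 200] 94 : shift [-0.1064, -0.5823, -0.0273] rot [-0.2, 0.1, 0.1]
```

>>> carry_out --commands '[-0.025,0,0,0,0,0,1,-0.065,0,0,0,0,0,1,-0.1,-0.02,0,0,0,0,1,-0.115,-0.055,0,0,0,0,1,-0.115,-0.105,0,0,0,0,1,-0.115,-0.16,0,0,0,0,1,-0.115,-0.215,-0.003,0,0,0,1,-0.115,-0.27,-0.006,0,0,0,1,-0.115,-0.325,-0.01,0,0,0,1,-0.115,-0.375,-0.015,0,0,0,1,-0.115,-0.42,-0.02,0,0,0,1,-0.115,-0.455,-0.025,0,0,0,1]'

```text
time: 4.53
tool_pos: [432.6, 154.8, 208.6]
tcp_rot: [-67.7, 89.9, 116.1]
ft_force: [0.5, 0.2, -3.0]
finger_gap: 51.1
```

```bash
python3 - <<'E'
from h import *
plan([424.5,280.5,205],94)
plan([424.5,280.5,86],94)
E
```

```text
t 4.53 tcp [432.6 154.8 208.6] jaw [ 0.067 -0.998 -0.002] gap 51.1 F [ 0.5  0.2 -3. ] j [ 13. -13. 110.   0.  83.  99.]
  -> [424.5, 280.5, 205] 94 : shift [0.0038, -0.1259, -0.0003] rot [-0.2, 0.0, 0.1]
t 4.53 tcp [432.6 154.8 208.6] jaw [ 0.067 -0.998 -0.002] gap 51.1 F [ 0.5  0.2 -3. ] j [ 13. -13. 110.   0.  83.  99.]
  -> [424.5, 280.5, 86] 94 : shift [0.1228, -0.1257, -0.0004] rot [-0.2, 0.0, 0.1]
```

>>> carry_out --commands '[0,-0.045,0,0,0,0,1,0,-0.09,0,0,0,0,1,0.01,-0.115,0,0,0,0,1,0.03,-0.1257,0,0,0,0,1,0.06,-0.1257,0,0,0,0,1,0.09,-0.1257,0,0,0,0,1,0.11,-0.1257,0,0,0,0,1,0.12,-0.1257,0,0,0,0,1,0.1235,-0.1257,0,0,0,0,1,0.1235,-0.1257,0,0,0,0,1]'

```text
time: 5.78
tool_pos: [424.5, 280.6, 85.9]
tcp_rot: [-95.4, 89.9, 88.4]
ft_force: [0.3, -1.4, -1.7]
finger_gap: 51.2
```

>>> carry_out --commands '[0,0,0,0,0,0,0.3,0,0,0,0,0,0,0,0,0,0,0,0,0,-0.6,0,0,0,0,0,0,-1,-0.03,0,0,0,0,0,-1,-0.08,0,0,0,0,0,-1,-0.12,0.02,-0.02,0,0,0,-1,-0.125,0.07,-0.05,0,0,0,-1,-0.125,0.13,-0.06,0,0,0,-1,-0.125,0.19,-0.06,0,0,0,-1,-0.125,0.25,-0.06,0,0,0,-1,-0.125,0.31,-0.06,0,0,0,-1]'

```text
time: 7.28
tool_pos: [505.2, -26.8, 210.7]
tcp_rot: [-122.8, 89.9, 61.0]
ft_force: [0.6, -0.1, -1.0]
finger_gap: 85.7
```

```bash
python3 - <<'E'
from h import *
p,d=optics.snapshot("top"); c=optics.calibration("top"); W=pts(d,c); z=W[...,2]
m=(z>115)&(z<140)&(abs(W[...,0]-424)<60)&(abs(W[...,1]-281)<60); q=W[m]; print(len(q),np.round(np.median(q,0),1),np.round((q.min(0)+q.max(0))/2,1)) if m.any() else 0
plan([497.6,-229.8,210],94)
plan([497.6,-229.8,106],94)
E
```

```text
177 [426.2 280.2 128.5] [426.5 281.4 125.9]
t 7.33 tcp [505.3 -33.6 210.7] jaw [ 0.063 -0.998  0.003] gap 85.3 F [-0.3 -5.8 -0. ] j [-10.  -6. 103.  -0.  83.  77.]
  -> [497.6, -229.8, 210] 94 : shift [0.0012, 0.1953, 0.0201] rot [-0.4, -0.0, -0.1]
t 7.33 tcp [505.3 -33.6 210.7] jaw [ 0.063 -0.998  0.003] gap 85.3 F [-0.3 -5.8 -0. ] j [-10.  -6. 103.  -0.  83.  77.]
  -> [497.6, -229.8, 106] 94 : shift [0.1052, 0.195, 0.0202] rot [-0.4, -0.0, -0.1]
```

>>> carry_out --commands '[0,0.06,0.01,0,0,0,-1,0,0.12,0.02,0,0,0,-1,0,0.17,0.0202,0,0,0,-1,0.01,0.195,0.0202,0,0,0,-1,0.04,0.195,0.0202,0,0,0,-1,0.075,0.195,0.0202,0,0,0,-1,0.095,0.195,0.0202,0,0,0,-1,0.1042,0.195,0.0202,0,0,0,-1,0.1042,0.195,0.0202,0,0,0,-1]'

```text
time: 8.45
tool_pos: [497.5, -229.6, 106.9]
tcp_rot: [97.7, 89.9, -78.7]
ft_force: [-0.2, -0.5, 0.7]
finger_gap: 85.6
```

>>> carry_out --commands '[0,0,0,0,0,0,0.3,0,0,0,0,0,0,0.7,0,0,0,0,0,0,1,0,0,0,0,0,0,1,0,0,0,0,0,0,1,0,0,0,0,0,0,1,0,0,0,0,0,0,1]' --grip_force 40

```text
time: 9.32
tool_pos: [497.9, -230.0, 107.5]
tcp_rot: [112.0, 89.8, -64.4]
ft_force: [-0.6, -1.3, 4.6]
finger_gap: 25.5
```

```bash
python3 - <<'E'
from h import *
p,d=optics.snapshot("wrist"); cv2.imwrite("pics/w2.png",p[...,::-1])
plan([477.5,350.3,220],94)
E
```

```text
t 9.38 tcp [ 497.9 -230.   107.6] jaw [ 0.063 -0.998  0.003] gap 25.7 F [-0.7 -1.7  5.3] j [-30.   6. 102.  -0.  71.  56.]
  -> [477.5, 350.3, 220] 94 : shift [-0.1143, -0.5801, -0.0165] rot [-0.4, -0.1, -0.2]
```

View pics/w2.png

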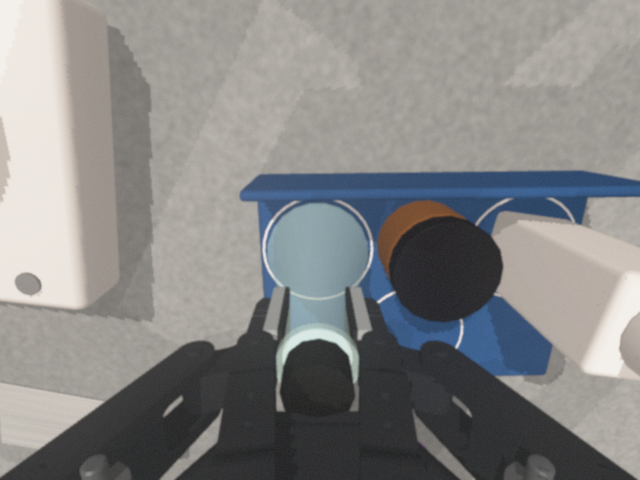

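>>> carry_out --commands '[-0.025,0,0,0,0,0,1,-0.065,0,0,0,0,0,1,-0.105,-0.01,0,0,0,0,1,-0.13,-0.045,0,0,0,0,1,-0.135,-0.09,-0.003,0,0,0,1,-0.135,-0.14,-0.006,0,0,0,1,-0.135,-0.19,-0.01,0,0,0,1,-0.135,-0.24,-0.01,0,0,0,1,-0.135,-0.29,-0.01,0,0,0,1,-0.135,-0.34,-0.01,0,0,0,1,-0.135,-0.39,-0.01,0,0,0,1,-0.135,-0.43,-0.01,0,0,0,1]'

```text
time: 10.88
tool_pos: [479.2, 202.2, 240.0]
tcp_rot: [71.9, 89.8, -104.4]
ft_force: [0.9, -0.3, -1.9]
finger_gap: 26.0
```

```bash
python3 - <<'E'
from h import *
plan([477.5,350.3,240],94)
plan([477.5,350.3,100],94)
E
```

```text
t 10.88 tcp [479.2 202.2 240. ] jaw [ 0.064 -0.998  0.003] gap 26.0 F [ 0.9 -0.3 -1.9] j [ 17.  -4.  99.  -0.  86. 104.]
  -> [477.5, 350.3, 240] 94 : shift [-0.0005, -0.1479, -0.0078] rot [-0.3, 0.1, -0.2]
t 10.88 tcp [479.2 202.2 240. ] jaw [ 0.064 -0.998  0.003] gap 26.0 F [ 0.9 -0.3 -1.9] j [ 17.  -4.  99.  -0.  86. 104.]
  -> [477.5, 350.3, 100] 94 : shift [0.1395, -0.1484, -0.008] rot [-0.3, 0.1, -0.2]
```

>>> carry_out --commands '[0,-0.045,-0.003,0,0,0,1,0,-0.09,-0.006,0,0,0,1,0,-0.125,-0.008,0,0,0,1,0.015,-0.148,-0.008,0,0,0,1,0.05,-0.148,-0.008,0,0,0,1,0.085,-0.148,-0.008,0,0,0,1,0.115,-0.148,-0.008,0,0,0,1,0.132,-0.148,-0.008,0,0,0,1,0.139,-0.148,-0.008,0,0,0,1,0.14,-0.148,-0.008,0,0,0,1,0.14,-0.148,-0.008,0,0,0,1]'

```text
time: 12.25
tool_pos: [478.2, 350.3, 100.5]
tcp_rot: [99.0, 89.9, -77.4]
ft_force: [-0.6, 0.5, -1.7]
finger_gap: 25.1
```

>>> carry_out --commands '[0,0,0,0,0,0,0.5,0,0,0,0,0,0,0,0,0,0,0,0,0,-0.6,0,0,0,0,0,0,-1,-0.03,0,0,0,0,0,-1,-0.08,0,0,0,0,0,-1,-0.12,0.02,-0.0,0,0,0,-1,-0.12,0.07,-0.01,0,0,0,-1,-0.12,0.13,-0.02,0,0,0,-1,-0.12,0.19,-0.02,0,0,0,-1,-0.12,0.25,-0.02,0,0,0,-1,-0.12,0.31,-0.02,0,0,0,-1]'

```text
time: 13.75
tool_pos: [517.9, 40.6, 221.5]
tcp_rot: [117.2, 89.8, -59.1]
ft_force: [1.0, -0.5, -0.3]
finger_gap: 85.1
```

```bash
python3 - <<'E'
from h import *
p,d=optics.snapshot("top"); c=optics.calibration("top"); W=pts(d,c); z=W[...,2]
for cx,cy in((426,281),(477,350)):
    m=(z>120)&(z<150)&(abs(W[...,0]-cx)<40)&(abs(W[...,1]-cy)<40); q=W[m]; print(len(q),np.round(np.median(q,0),1)) if m.any() else 0
plan([507.9,-365,230],85.6)
plan([507.9,-365,94],85.6)
E
```

```text
169 [426.2 280.3 128.3]
126 [477.8 349.1 132.9]
t 13.8 tcp [518.3  33.9 221.5] jaw [ 0.061 -0.998  0.007] gap 85.4 F [ 0.1 -5.4  0.5] j [ -2.  -4. 100.  -0.  84.  85.]
  -> [507.9, -365, 230] 85.6 : shift [-0.0058, 0.3975, 0.0345] rot [7.9, -0.1, -0.4]
t 13.8 tcp [518.3  33.9 221.5] jaw [ 0.061 -0.998  0.007] gap 85.4 F [ 0.1 -5.4  0.5] j [ -2.  -4. 100.  -0.  84.  85.]
  -> [507.9, -365, 94] 85.6 : shift [0.1302, 0.3966, 0.0347] rot [7.9, -0.1, -0.4]
```

>>> carry_out --commands '[-0.003,0.06,0.01,2,0,-0.2,-1,-0.006,0.12,0.02,4,0,-0.4,-1,-0.006,0.18,0.03,6,-0.1,-0.4,-1,-0.006,0.24,0.0345,7.9,-0.1,-0.4,-1,-0.006,0.3,0.0345,7.9,-0.1,-0.4,-1,-0.006,0.35,0.0345,7.9,-0.1,-0.4,-1,-0.006,0.385,0.0345,7.9,-0.1,-0.4,-1,0.0,0.397,0.0345,7.9,-0.1,-0.4,-1,0.03,0.397,0.0347,7.9,-0.1,-0.4,-1,0.06,0.397,0.0347,7.9,-0.1,-0.4,-1,0.08,0.397,0.0347,7.9,-0.1,-0.4,-1,0.08,0.397,0.0347,7.9,-0.1,-0.4,-1]'

```text
time: 15.3
tool_pos: [507.0, -363.5, 142.0]
tcp_rot: [-36.8, 89.7, 138.8]
ft_force: [-1.0, -0.6, 1.0]
finger_gap: 85.2
```

```bash
python3 - <<'E'
from h import *
plan([507.9,-365.2,93],85.6)
E
```

```text
t 15.3 tcp [ 507.  -363.5  142. ] jaw [-0.076 -0.997 -0.003] gap 85.2 F [-1.  -0.6  1. ] j [-40.  16.  88.   0.  77.  54.]
  -> [507.9, -365.2, 93] 85.6 : shift [0.049, 0.0017, -0.0012] rot [0.0, 0.2, 0.2]
```

>>> carry_out --commands '[0.025,0.0017,-0.0012,0,0,0,-1,0.043,0.0017,-0.0012,0,0,0,-1,0.049,0.0017,-0.0012,0,0,0,-1,0.049,0.0017,-0.0012,0,0,0,0,0.049,0.0017,-0.0012,0,0,0,0.5,0.049,0.0017,-0.0012,0,0,0,1,0.049,0.0017,-0.0012,0,0,0,1,0.049,0.0017,-0.0012,0,0,0,1,0.049,0.0017,-0.0012,0,0,0,1]' --grip_force 50

```text
time: 16.42
tool_pos: [508.6, -365.8, 94.4]
tcp_rot: [-37.6, 89.9, 138.0]
ft_force: [-0.6, -0.0, 5.1]
finger_gap: 47.6
```

```bash
python3 - <<'E'
from h import *
plan([490.3,222.9,230],90)
E
```

```text
t 16.43 tcp [ 508.6 -365.8   94.4] jaw [-0.077 -0.997 -0.001] gap 47.6 F [-0.6 -0.   5.1] j [-40.  19.  89.   0.  72.  54.]
  -> [490.3, 222.9, 230] 90 : shift [-0.1347, -0.5858, 0.0635] rot [-4.4, 0.1, 0.1]
```

>>> carry_out --commands '[-0.025,0,0,0,0,0,1,-0.065,0,0,0,0,0,1,-0.105,-0.01,0,0,0,0,1,-0.125,-0.045,0.005,0,0,0,1,-0.125,-0.095,0.01,0,0,0,1,-0.125,-0.15,0.015,0,0,0,1,-0.125,-0.205,0.02,0,0,0,1,-0.125,-0.26,0.028,0,0,0,1,-0.125,-0.315,0.035,0,0,0,1,-0.125,-0.37,0.04,0,0,0,1,-0.125,-0.42,0.045,0,0,0,1,-0.125,-0.46,0.05,0,0,0,1]'

```text
time: 17.92
tool_pos: [493.4, 98.5, 219.7]
tcp_rot: [-29.8, 89.8, 145.9]
ft_force: [0.1, -0.5, -1.9]
finger_gap: 47.8
```

```bash
python3 - <<'E'
from h import *
plan([490.3,222.9,87.2],85.6)
E
```

```text
t 17.93 tcp [493.4  98.5 219.7] jaw [-0.076 -0.997 -0.001] gap 47.8 F [ 0.1 -0.5 -1.9] j [  5.  -7. 103.   0.  84. 100.]
  -> [490.3, 222.9, 87.2] 85.6 : shift [0.1327, -0.1236, 0.0121] rot [0.1, 0.1, 0.1]
```

>>> carry_out --commands '[0,-0.045,0.004,0,0,0,1,0,-0.085,0.008,0,0,0,1,0.01,-0.115,0.0121,0,0,0,1,0.035,-0.1236,0.0121,0,0,0,1,0.07,-0.1236,0.0121,0,0,0,1,0.1,-0.1236,0.0121,0,0,0,1,0.12,-0.1236,0.0121,0,0,0,1,0.13,-0.1236,0.0121,0,0,0,1,0.1332,-0.1236,0.0121,0,0,0,1,0.1332,-0.1236,0.0121,0,0,0,1]'

```text
time: 19.18
tool_pos: [490.8, 223.1, 87.5]
tcp_rot: [-52.3, 89.9, 123.3]
ft_force: [0.2, -0.2, -1.6]
finger_gap: 47.3
```

>>> carry_out --commands '[0,0,0,0,0,0,0.3,0,0,0,0,0,0,0,0,0,0,0,0,0,-0.6,0,0,0,0,0,0,-1,-0.03,0,0,0,0,0,-1,-0.08,0,0,0,0,0,-1,-0.12,0.02,-0.0,0,0,0,-1,-0.12,0.07,-0.01,-2,0,0,-1,-0.12,0.13,-0.02,-4,0,0,-1,-0.12,0.19,-0.02,-6,0,0,-1,-0.12,0.25,-0.02,-8,0,0,-1,-0.12,0.31,-0.02,-8.6,0,0,-1]'

```text
time: 20.68
tool_pos: [487.2, -89.7, 207.2]
tcp_rot: [-82.9, 89.9, 101.4]
ft_force: [0.9, -0.2, 0.7]
finger_gap: 85.4
```

```bash
python3 - <<'E'
from h import *
p,d=optics.snapshot("top"); cv2.imwrite("pics/t3.png",p[...,::-1]);c=optics.calibration("top"); W=pts(d,c); z=W[...,2]
for cx,cy in((426,281),(477,350),(490,223)):
    m=(z>117)&(z<150)&(abs(W[...,0]-cx)<30)&(abs(W[...,1]-cy)<30); q=W[m]; print(len(q),np.round(np.median(q,0),1)) if m.any() else 0
m=(z>58)&(z<76)&(np.hypot(W[...,0]-507,W[...,1]+296)<40);q=W[m];print("jar",np.round(np.median(q,0),1))
plan([507.9,-297.3,150],94.2)
plan([507.9,-297.3,46],94.2)
E
```

```text
172 [426.3 280.8 128.1]
142 [478.  348.2 131.8]
202 [491.2 223.  124.4]
jar [ 507.4 -295.9   64. ]
t 20.73 tcp [486.4 -96.4 207.2] jaw [ 0.072 -0.997  0.002] gap 85.4 F [-0.8 -5.   0.7] j [-17.  -7. 105.  -0.  82.  69.]
  -> [507.9, -297.3, 150] 94.2 : shift [0.0577, 0.2018, -0.0071] rot [-0.1, 0.1, -0.1]
t 20.73 tcp [486.4 -96.4 207.2] jaw [ 0.072 -0.997  0.002] gap 85.4 F [-0.8 -5.   0.7] j [-17.  -7. 105.  -0.  82.  69.]
  -> [507.9, -297.3, 46] 94.2 : shift [0.1617, 0.2015, -0.0072] rot [-0.1, 0.1, -0.1]
```

View pics/t3.png

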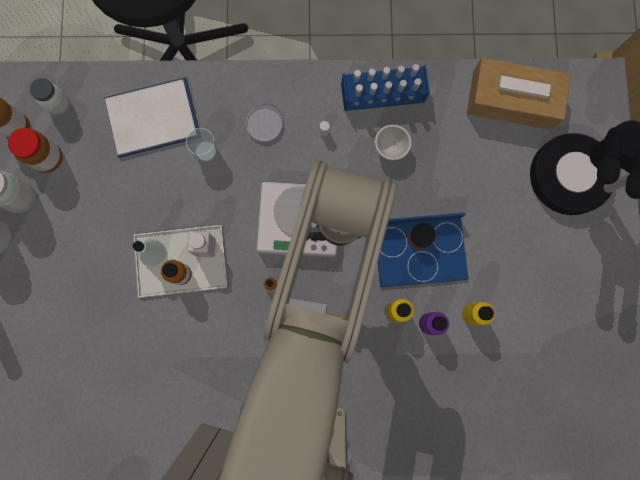

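>>> carry_out --commands '[0,0.06,-0.002,0,0,0,-1,0,0.12,-0.004,0,0,0,-1,0.01,0.175,-0.007,0,0,0,-1,0.04,0.2013,-0.0072,0,0,0,-1,0.07,0.2013,-0.0072,0,0,0,-1,0.105,0.2013,-0.0072,0,0,0,-1,0.135,0.2013,-0.0072,0,0,0,-1,0.157,0.2013,-0.0072,0,0,0,-1,0.165,0.2013,-0.0072,0,0,0,-1,0.165,0.2013,-0.0072,0,0,0,-1]'

```text
time: 21.98
tool_pos: [507.8, -296.9, 42.6]
tcp_rot: [49.8, 89.8, -126.0]
ft_force: [-0.4, -0.3, 0.1]
finger_gap: 85.7
```

>>> carry_out --commands '[0,0,0,0,0,0,0,0,0,0,0,0,0,0.5,0,0,0,0,0,0,1,0,0,0,0,0,0,1,0,0,0,0,0,0,1,0,0,0,0,0,0,1]' --grip_force 50

```text
time: 22.72
tool_pos: [508.9, -297.6, 44.4]
tcp_rot: [98.5, 89.8, -77.4]
ft_force: [-1.1, 0.9, 6.0]
finger_gap: 57.4
```

```bash
python3 - <<'E'
from h import *
plan([567.7,-5.2,150],94.2)
E
```

```text
t 22.73 tcp [ 508.9 -297.6   44.4] jaw [ 0.072 -0.997  0.004] gap 57.4 F [-1.1  0.9  6. ] j [-35.  17.  97.  -0.  66.  51.]
  -> [567.7, -5.2, 150] 94.2 : shift [-0.1067, -0.287, -0.0796] rot [-0.1, -0.0, -0.2]
```

>>> carry_out --commands '[-0.02,0,0,0,0,0,1,-0.055,0,0,0,0,0,1,-0.09,-0.01,0,0,0,0,1,-0.1067,-0.045,-0.01,0,0,0,1,-0.1067,-0.095,-0.02,0,0,0,1,-0.1067,-0.145,-0.035,0,0,0,1,-0.1067,-0.195,-0.05,0,0,0,1,-0.1067,-0.24,-0.065,0,0,0,1,-0.1067,-0.27,-0.075,0,0,0,1,-0.1067,-0.287,-0.0796,0,0,0,1,-0.1067,-0.287,-0.0796,0,0,0,1]'

```text
time: 24.1
tool_pos: [567.8, -4.6, 150.6]
tcp_rot: [102.9, 89.8, -72.9]
ft_force: [-1.0, -0.4, -1.8]
finger_gap: 57.2
```

```bash
python3 - <<'E'
from h import *
plan([567.7,-5.2,90.8],94.2)
E
```

```text
t 24.1 tcp [567.8  -4.6 150.6] jaw [ 0.073 -0.997  0.004] gap 57.2 F [-1.  -0.4 -1.8] j [-6.  7. 97. -0. 76. 80.]
  -> [567.7, -5.2, 90.8] 94.2 : shift [0.0598, 0.0003, 0.0002] rot [0.0, -0.1, -0.2]
```

>>> carry_out --commands '[0.02,0,0,0,0,0,1,0.04,0,0,0,0,0,1,0.053,0,0,0,0,0,1,0.059,0,0,0,0,0,1,0.06,0,0,0,0,0,1,0.06,0,0,0,0,0,1,0.06,0,0,0,0,0,0.3,0.06,0,0,0,0,0,-0.2,0.06,0,0,0,0,0,-0.8,0.06,0,0,0,0,0,-1]'

```text
time: 25.35
tool_pos: [568.2, -4.9, 91.0]
tcp_rot: [111.9, 89.7, -63.9]
ft_force: [0.6, -0.7, 0.6]
finger_gap: 85.3
```

>>> carry_out --commands '[-0.02,0,0,0,0,0,-1,-0.06,0,0,0,0,0,-1,-0.11,0,0,0,0,0,-1,-0.14,-0.03,0.01,0,0,0,-1,-0.145,-0.08,0.03,2,0,0,-1,-0.145,-0.13,0.05,4,0,0,-1,-0.145,-0.18,0.065,6,0,0,-1,-0.145,-0.21,0.075,8.6,0,0,-1,-0.145,-0.22,0.08,8.6,0,0,-1,-0.145,-0.22,0.08,8.6,0,0,-1]'

```text
time: 26.6
tool_pos: [472.1, 209.4, 236.0]
tcp_rot: [134.1, 89.7, -50.2]
ft_force: [0.5, -0.3, -0.3]
finger_gap: 85.4
```

```bash
python3 - <<'E'
from h import *
p,d=optics.snapshot("top"); c=optics.calibration("top"); W=pts(d,c); z=W[...,2]
m=(z>104)&(z<118)&(np.hypot(W[...,0]-567,W[...,1]+5)<45);q=W[m];print("jar",len(q),np.round(np.median(q,0),1) if len(q) else 0)
for n in("side",):
    p,d=optics.snapshot(n); cv2.imwrite("pics/s4.png",p[...,::-1]); c=optics.calibration(n)
    W=pts(d,c); z=W[...,2]; m=(z>104)&(z<118)&(np.hypot(W[...,0]-567,W[...,1]+5)<45);q=W[m];print("jar side",len(q),np.round(np.median(q,0),1))
    m=(z>56.5)&(z<60)&(np.hypot(W[...,0]-567,W[...,1]+5)<70);q=W[m];print(cv2.minEnclosingCircle(q[:,:2].astype(np.float32)))
plan([490.8,223.1,200],85.6)
plan([490.8,223.1,86],85.6)
E
```

```text
jar 484 [566.5  -4.5 110.5]
jar side 511 [5.663e+02 3.000e-01 1.067e+02]
((570.7432861328125, 5.2733917236328125), 57.797630310058594)
t 26.7 tcp [472.5 208.4 235.5] jaw [-0.077 -0.997  0.004] gap 85.5 F [ 0.7  0.4 -0.1] j [ 18.  -5. 100.  -0.  85. 113.]
  -> [490.8, 223.1, 200] 85.6 : shift [0.0355, -0.0162, -0.017] rot [-0.0, -0.2, -0.2]
t 26.7 tcp [472.5 208.4 235.5] jaw [-0.077 -0.997  0.004] gap 85.5 F [ 0.7  0.4 -0.1] j [ 18.  -5. 100.  -0.  85. 113.]
  -> [490.8, 223.1, 86] 85.6 : shift [0.1495, -0.0167, -0.0167] rot [-0.0, -0.2, -0.2]
```

View pics/s4.png

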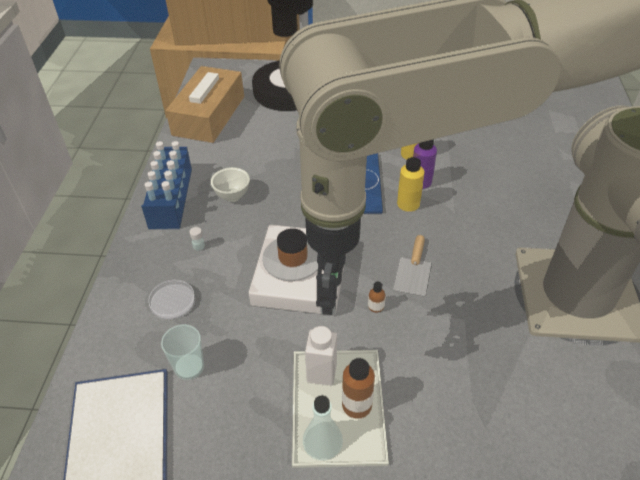

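>>> carry_out --commands '[0.02,-0.0167,-0.0167,0,-0.2,-0.2,-1,0.05,-0.0167,-0.0167,0,-0.2,-0.2,-1,0.085,-0.0167,-0.0167,0,-0.2,-0.2,-1,0.12,-0.0167,-0.0167,0,-0.2,-0.2,-1,0.143,-0.0167,-0.0167,0,-0.2,-0.2,-1,0.149,-0.0167,-0.0167,0,-0.2,-0.2,-1,0.149,-0.0167,-0.0167,0,-0.2,-0.2,-1,0.149,-0.0167,-0.0167,0,-0.2,-0.2,0,0.149,-0.0167,-0.0167,0,-0.2,-0.2,0.5,0.149,-0.0167,-0.0167,0,-0.2,-0.2,1,0.149,-0.0167,-0.0167,0,-0.2,-0.2,1,0.149,-0.0167,-0.0167,0,-0.2,-0.2,1]'

```text
time: 28.2
tool_pos: [491.7, 223.3, 87.8]
tcp_rot: [179.0, 89.9, -5.4]
ft_force: [-0.7, -2.8, 7.1]
finger_gap: 47.4
```

>>> carry_out --commands '[0,0,0,0,0,0,1,0,0,0,0,0,0,1]'

```text
time: 28.45
tool_pos: [491.7, 223.4, 87.8]
tcp_rot: [-177.1, 89.9, -1.5]
ft_force: [-0.2, -0.1, 1.2]
finger_gap: 47.8
```

```bash
python3 - <<'E'
from h import *
plan([508.6,-365.8,220],85.6)
E
```

```text
t 28.45 tcp [491.7 223.4  87.8] jaw [-0.077 -0.997 -0.   ] gap 47.8 F [-0.2 -0.1  1.2] j [ 19.   6. 104.  -0.  69. 113.]
  -> [508.6, -365.8, 220] 85.6 : shift [-0.1322, 0.5862, -0.0622] rot [0.0, -0.1, 0.0]
```

>>> carry_out --commands '[-0.025,0,0,0,0,0,1,-0.065,0,0,0,0,0,1,-0.105,0.01,0,0,0,0,1,-0.13,0.045,0,0,0,0,1,-0.1322,0.095,-0.003,0,0,0,1,-0.1322,0.145,-0.01,0,0,0,1,-0.1322,0.2,-0.016,0,0,0,1,-0.1322,0.255,-0.022,0,0,0,1,-0.1322,0.31,-0.03,0,0,0,1,-0.1322,0.365,-0.037,0,0,0,1,-0.1322,0.415,-0.045,0,0,0,1,-0.1322,0.455,-0.05,0,0,0,1]'

```text
time: 29.95
tool_pos: [506.0, -236.0, 219.4]
tcp_rot: [-156.6, 89.9, 18.9]
ft_force: [0.7, -0.5, -0.8]
finger_gap: 47.6
```

```bash
python3 - <<'E'
from h import *
plan([509,-365.8,96],85.6)
E
```

```text
t 29.95 tcp [ 506.  -236.   219.4] jaw [-0.078 -0.997 -0.   ] gap 47.6 F [ 0.7 -0.5 -0.8] j [-30.   2.  95.   0.  83.  64.]
  -> [509, -365.8, 96] 85.6 : shift [0.1234, 0.1292, -0.0129] rot [-0.0, -0.1, 0.0]
```

>>> carry_out --commands '[0,0.045,-0.005,0,0,0,1,0,0.09,-0.009,0,0,0,1,0,0.12,-0.0125,0,0,0,1,0.015,0.1292,-0.0129,0,0,0,1,0.045,0.1292,-0.0129,0,0,0,1,0.08,0.1292,-0.0129,0,0,0,1,0.105,0.1292,-0.0129,0,0,0,1,0.118,0.1292,-0.0129,0,0,0,1,0.1232,0.1292,-0.0129,0,0,0,1,0.1232,0.1292,-0.0129,0,0,0,1]'

```text
time: 31.2
tool_pos: [509.5, -365.7, 96.9]
tcp_rot: [175.7, 89.9, -8.8]
ft_force: [0.3, 0.8, -1.6]
finger_gap: 47.2
```

>>> carry_out --commands '[0,0,0,0,0,0,0.3,0,0,0,0,0,0,0,0,0,0,0,0,0,-0.6,0,0,0,0,0,0,-1,-0.03,0,0,0,0,0,-1,-0.08,0,0,0,0,0,-1,-0.12,-0.02,0.0,0,0,0,-1,-0.125,-0.07,0.02,-2,0,0,-1,-0.125,-0.13,0.04,-4,0,0,-1,-0.125,-0.19,0.06,-6,0,0,-1,-0.125,-0.25,0.08,-8,0,0,-1,-0.125,-0.31,0.1,-8.4,0,0,-1]'

```text
time: 32.7
tool_pos: [433.6, -50.2, 222.1]
tcp_rot: [169.3, 89.8, -6.8]
ft_force: [1.6, 0.8, 0.9]
finger_gap: 85.3
```

```bash
python3 - <<'E'
from h import *
p,d=optics.snapshot("top"); c=optics.calibration("top"); W=pts(d,c); z=W[...,2]
for cx,cy in((426,281),(477,350),(507,-364)):
    m=(z>117)&(z<150)&(abs(W[...,0]-cx)<30)&(abs(W[...,1]-cy)<30); q=W[m]; print(len(q),np.round(np.median(q,0),1)) if m.any() else 0
plan([424.5,280.6,210],94)
plan([424.5,280.6,85],94)
E
```

```text
174 [425.9 279.9 128.1]
142 [477.9 348.3 132.3]
227 [ 508.  -363.1  131.3]
t 32.75 tcp [432.  -44.  221.7] jaw [ 0.073 -0.997 -0.004] gap 85.6 F [2.4 5.  0.6] j [-13. -18. 113.   0.  86.  73.]
  -> [424.5, 280.6, 210] 94 : shift [0.013, -0.3243, -0.0161] rot [0.2, -0.1, 0.2]
t 32.75 tcp [432.  -44.  221.7] jaw [ 0.073 -0.997 -0.004] gap 85.6 F [2.4 5.  0.6] j [-13. -18. 113.   0.  86.  73.]
  -> [424.5, 280.6, 85] 94 : shift [0.138, -0.3238, -0.0159] rot [0.2, -0.1, 0.2]
```

>>> carry_out --commands '[0,-0.06,-0.003,0,0,0,-1,0,-0.12,-0.006,0,0,0,-1,0,-0.18,-0.01,0,0,0,-1,0.0,-0.24,-0.014,0,0,0,-1,0.005,-0.29,-0.0159,0,0,0,-1,0.02,-0.324,-0.0159,0,0,0,-1,0.05,-0.324,-0.0159,0,0,0,-1,0.085,-0.324,-0.0159,0,0,0,-1,0.115,-0.324,-0.0159,0,0,0,-1,0.133,-0.324,-0.0159,0,0,0,-1,0.137,-0.324,-0.0159,0,0,0,-1,0.137,-0.324,-0.0159,0,0,0,-1]'

```text
time: 34.25
tool_pos: [425.1, 281.0, 86.8]
tcp_rot: [-119.8, 89.7, 64.4]
ft_force: [0.3, -0.2, 1.0]
finger_gap: 85.4
```

>>> carry_out --commands '[0,0,0,0,0,0,0,0,0,0,0,0,0,0.5,0,0,0,0,0,0,1,0,0,0,0,0,0,1,0,0,0,0,0,0,1,0,0,0,0,0,0,1,0,0,0,0,0,0,1]'

```text
time: 35.12
tool_pos: [426.0, 281.3, 88.2]
tcp_rot: [-133.2, 89.6, 51.0]
ft_force: [0.9, -1.7, 5.6]
finger_gap: 50.4
```

```bash
python3 - <<'E'
from h import *
plan([437.8,-302.7,215],94)
E
```

```text
t 35.12 tcp [426.  281.3  88.2] jaw [ 0.073 -0.997 -0.005] gap 50.4 F [ 0.9 -1.7  5.6] j [ 28.   2. 109.   0.  69. 113.]
  -> [437.8, -302.7, 215] 94 : shift [-0.1298, 0.5827, 0.03] rot [0.2, -0.3, 0.3]
```

>>> carry_out --commands '[-0.025,0,0,0,0,0,1,-0.065,0,0,0,0,0,1,-0.105,0.01,0,0,-0.1,0.1,1,-0.128,0.045,0,0.1,-0.2,0.2,1,-0.13,0.095,0.003,0.2,-0.3,0.3,1,-0.13,0.145,0.007,0.2,-0.3,0.3,1,-0.13,0.2,0.01,0.2,-0.3,0.3,1,-0.13,0.255,0.013,0.2,-0.3,0.3,1,-0.13,0.31,0.016,0.2,-0.3,0.3,1,-0.13,0.365,0.019,0.2,-0.3,0.3,1,-0.13,0.415,0.022,0.2,-0.3,0.3,1,-0.13,0.455,0.025,0.2,-0.3,0.3,1]'

```text
time: 36.62
tool_pos: [433.1, -176.9, 215.8]
tcp_rot: [31.5, 90.0, -144.6]
ft_force: [0.2, 0.5, -2.5]
finger_gap: 50.8
```

```bash
python3 - <<'E'
from h import *
plan([438.1,-302.5,96.4],94)
E
```

```text
t 36.62 tcp [ 433.1 -176.9  215.8] jaw [ 0.068 -0.998  0.   ] gap 50.8 F [ 0.2  0.5 -2.5] j [-28. -12. 108.  -0.  84.  58.]
  -> [438.1, -302.5, 96.4] 94 : shift [0.1194, 0.1256, 0.0034] rot [-0.1, 0.0, -0.0]
```

>>> carry_out --commands '[0,0.045,0.001,0,0,0,1,0,0.088,0.002,0,0,0,1,0,0.117,0.0034,0,0,0,1,0.015,0.1256,0.0034,0,0,0,1,0.045,0.1256,0.0034,0,0,0,1,0.08,0.1256,0.0034,0,0,0,1,0.105,0.1256,0.0034,0,0,0,1,0.116,0.1256,0.0034,0,0,0,1,0.1198,0.1256,0.0034,0,0,0,1,0.1198,0.1256,0.0034,0,0,0,1]'

```text
time: 37.88
tool_pos: [438.6, -302.3, 96.7]
tcp_rot: [98.4, 90.0, -77.7]
ft_force: [-0.1, -0.2, -3.2]
finger_gap: 50.8
```

>>> carry_out --commands '[0,0,0,0,0,0,0.3,0,0,0,0,0,0,0,0,0,0,0,0,0,-0.6,0,0,0,0,0,0,-1,-0.03,0,0,0,0,0,-1,-0.08,0,0,0,0,0,-1,-0.12,-0.02,0.0,0,0,0,-1,-0.13,-0.07,0.0,0,0,0,-1,-0.13,-0.13,0.0,0,0,0,-1,-0.13,-0.19,0.0,0,0,0,-1,-0.13,-0.25,0.0,0,0,0,-1,-0.13,-0.31,0.0,0,0,0,-1]'

```text
time: 39.38
tool_pos: [417.1, 8.8, 226.9]
tcp_rot: [147.3, 89.9, -28.8]
ft_force: [0.7, -0.5, 0.6]
finger_gap: 85.5
```

```bash
python3 - <<'E'
from h import *
p,d=optics.snapshot("top"); c=optics.calibration("top"); W=pts(d,c); z=W[...,2]
for cx,cy in((438,-301),(477,350),(507,-364)):
    m=(z>117)&(z<150)&(abs(W[...,0]-cx)<30)&(abs(W[...,1]-cy)<30); q=W[m]; print(len(q),np.round(np.median(q,0),1)) if m.any() else 0
plan([478.2,349.8,225],94)
plan([478.2,349.8,100],94)
E
```

```text
222 [ 436.9 -299.1  134.8]
141 [477.6 348.5 132.2]
228 [ 508.3 -363.3  131.4]
t 39.42 tcp [416.3  15.3 226.8] jaw [ 0.072 -0.997 -0.003] gap 85.7 F [ 0.6  5.  -0.2] j [ -5. -22. 115.   0.  87.  81.]
  -> [478.2, 349.8, 225] 94 : shift [0.003, -0.3291, -0.0859] rot [0.2, -0.1, 0.2]
t 39.42 tcp [416.3  15.3 226.8] jaw [ 0.072 -0.997 -0.003] gap 85.7 F [ 0.6  5.  -0.2] j [ -5. -22. 115.   0.  87.  81.]
  -> [478.2, 349.8, 100] 94 : shift [0.128, -0.3287, -0.0858] rot [0.2, -0.1, 0.2]
```

>>> carry_out --commands '[0,-0.055,-0.02,0,0,0,-1,0,-0.11,-0.04,0,0,0,-1,0,-0.165,-0.06,0,0,0,-1,0.0,-0.22,-0.075,0.2,-0.1,0.2,-1,0.0,-0.28,-0.0858,0.2,-0.1,0.2,-1,0.003,-0.315,-0.0858,0.2,-0.1,0.2,-1,0.02,-0.3287,-0.0858,0.2,-0.1,0.2,-1,0.055,-0.3287,-0.0858,0.2,-0.1,0.2,-1,0.09,-0.3287,-0.0858,0.2,-0.1,0.2,-1,0.117,-0.3287,-0.0858,0.2,-0.1,0.2,-1,0.127,-0.3287,-0.0858,0.2,-0.1,0.2,-1,0.127,-0.3287,-0.0858,0.2,-0.1,0.2,-1]'

```text
time: 40.92
tool_pos: [478.0, 348.9, 100.3]
tcp_rot: [27.3, 89.9, -148.8]
ft_force: [-0.2, 0.1, 0.8]
finger_gap: 85.1
```

>>> carry_out --commands '[0,0,0,0,0,0,0.3,0,0,0,0,0,0,0.7,0,0,0,0,0,0,1,0,0,0,0,0,0,1,0,0,0,0,0,0,1,0,0,0,0,0,0,1,0,0,0,0,0,0,1]' --grip_force 40

```text
time: 41.8
tool_pos: [478.3, 349.2, 100.9]
tcp_rot: [22.1, 89.9, -154.0]
ft_force: [0.1, 1.0, 5.4]
finger_gap: 25.1
```

```bash
python3 - <<'E'
from h import *
plan([497.9,-230,235],94)
E
```

```text
t 41.8 tcp [478.3 349.2 100.9] jaw [ 0.068 -0.998  0.   ] gap 25.1 F [0.1 1.  5.4] j [ 31.  13.  95.   0.  72. 117.]
  -> [497.9, -230, 235] 94 : shift [-0.1339, 0.5793, 0.0202] rot [-0.1, 0.1, -0.0]
```

>>> carry_out --commands '[-0.025,0,0,0,0,0,1,-0.065,0,0,0,0,0,1,-0.105,0.01,0,0,0,0,1,-0.13,0.045,0,0,0,0,1,-0.134,0.095,0.003,0,0,0,1,-0.134,0.145,0.006,0,0,0,1,-0.134,0.2,0.009,0,0,0,1,-0.134,0.255,0.012,0,0,0,1,-0.134,0.31,0.014,0,0,0,1,-0.134,0.365,0.016,0,0,0,1,-0.134,0.415,0.018,0,0,0,1,-0.134,0.455,0.02,0,0,0,1]'

```text
time: 43.3
tool_pos: [488.7, -107.9, 234.1]
tcp_rot: [-0.4, 89.8, -176.5]
ft_force: [0.3, 0.1, -1.7]
finger_gap: 25.0
```

```bash
python3 - <<'E'
from h import *
plan([497.9,-230,109.2],94)
E
```

```text
t 43.3 tcp [ 488.7 -107.9  234.1] jaw [ 0.067 -0.998 -0.   ] gap 25.0 F [ 0.3  0.1 -1.7] j [-18.  -7. 102.  -0.  85.  68.]
  -> [497.9, -230, 109.2] 94 : shift [0.1249, 0.1224, -0.0013] rot [-0.1, 0.2, 0.0]
```

>>> carry_out --commands '[0,0.045,0.0,0,0,0,1,0,0.087,-0.001,0,0.1,0,1,0,0.115,-0.0013,0,0.2,0,1,0.015,0.1224,-0.0013,0,0.2,0,1,0.045,0.1224,-0.0013,0,0.2,0,1,0.08,0.1224,-0.0013,0,0.2,0,1,0.107,0.1224,-0.0013,0,0.2,0,1,0.12,0.1224,-0.0013,0,0.2,0,1,0.1252,0.1224,-0.0013,0,0.2,0,1,0.1252,0.1224,-0.0013,0,0.2,0,1]'

```text
time: 44.55
tool_pos: [498.4, -229.7, 109.6]
tcp_rot: [169.0, 89.9, -7.1]
ft_force: [0.3, -0.1, -1.9]
finger_gap: 25.0
```

>>> carry_out --commands '[0,0,0,0,0,0,0.5,0,0,0,0,0,0,0,0,0,0,0,0,0,-0.6,0,0,0,0,0,0,-1,-0.03,0,0,0,0,0,-1,-0.08,0,0,0,0,0,-1,-0.12,-0.02,0.0,0,0,0,-1,-0.15,-0.07,0.05,0,0,0,-1,-0.17,-0.13,0.08,0,0,0,-1,-0.17,-0.19,0.1,0,0,0,-1,-0.17,-0.23,0.12,0,0,0,-1,-0.17,-0.23,0.12,0,0,0,-1]'

```text
time: 46.05
tool_pos: [362.0, -5.7, 280.4]
tcp_rot: [176.5, 89.7, 0.6]
ft_force: [0.6, -1.1, -0.4]
finger_gap: 85.1
```

```bash
python3 - <<'E'
from h import *
c=optics.calibration("top"); f=np.load("pics/top0.npz"); W0=pts(f["d"],c)
p,d=optics.snapshot("top"); cv2.imwrite("pics/t9.png",p[...,::-1]); W=pts(d,c)
for n,zl,zh,cx,cy,rr in[("flask",134,160,497,-229,30),("round",128,150,437,-301,30),("sq",124,146,507,-364,30),("mortar",20,60,749,-241,60),("dropper",40,80,394,62,30),("beaker",60,95,760,235,60)]:
    o=[]
    for w in(W0,W):
        z=w[...,2]; q=w[(z>zl)&(z<zh)&(np.hypot(w[...,0]-cx,w[...,1]-cy)<rr)]; o.append(np.round(np.median(q,0),1) if len(q) else None)
    print(n,*o)
z=W[...,2];q=W[(z>104)&(z<118)&(np.hypot(W[...,0]-567,W[...,1]+5)<45)];print("jar",len(q),np.round(np.median(q,0),1) if len(q) else 0)
print(sense()["tool_pos"],sense()["time"])
E
```

```text
flask [ 497.3 -228.9  142.4] [ 499.  -253.5  142.7]
round [ 438.2 -301.5  135.9] [ 438.3 -301.   136.1]
sq [ 507.2 -364.2  131.5] [ 508.4 -364.1  132. ]
mortar [ 751.4 -241.4   42.2] [ 750.3 -241.5   41. ]
dropper [396.9  62.4  49.2] None
beaker [745.2 233.   78.9] [745.6 233.8  78.4]
jar 490 [566.9  -4.6 110.6]
[362.61279     -6.92717662 280.24921166] 46.1
```

View pics/t9.png

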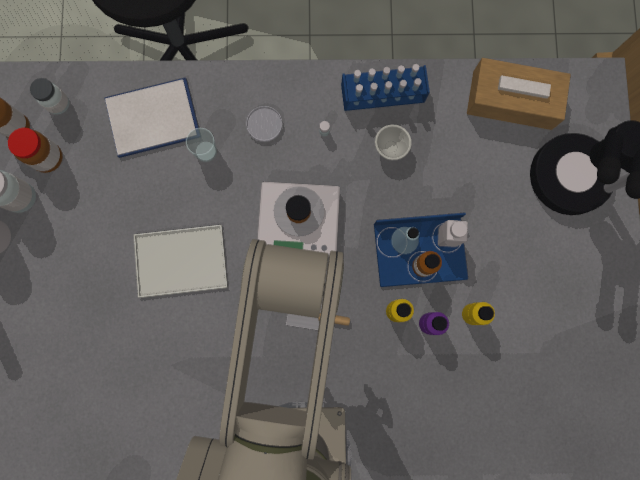

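```bash
python3 - <<'E'
from h import *
c=optics.calibration("top")
p,d=optics.snapshot("top"); W=pts(d,c); z=W[...,2]
q=W[(z>139)&(z<160)&(np.hypot(W[...,0]-499,W[...,1]+260)<50)];print(len(q),np.round(np.median(q,0),1),np.round(np.ptp(q,axis=0),1))
p,d=optics.snapshot("side"); c=optics.calibration("side"); a=p[100:320,250:450]; cv2.imwrite("pics/s9.png",cv2.resize(a,None,fx=2.7,fy=2.7,interpolation=2)[...,::-1])
plan([499,-260,240],94)
E
```

```text
81 [ 501.3 -260.3  141.5] [23.1 22.7  9.2]
t 46.2 tcp [363.2  -8.6 279.7] jaw [ 0.068 -0.998  0.001] gap 85.9 F [0.8 1.4 0.4] j [ -9. -32. 117.  -0.  95.  77.]
  -> [499, -260, 240] 94 : shift [0.0404, 0.26, -0.1181] rot [-0.1, -0.2, -0.1]
```

View pics/s9.png

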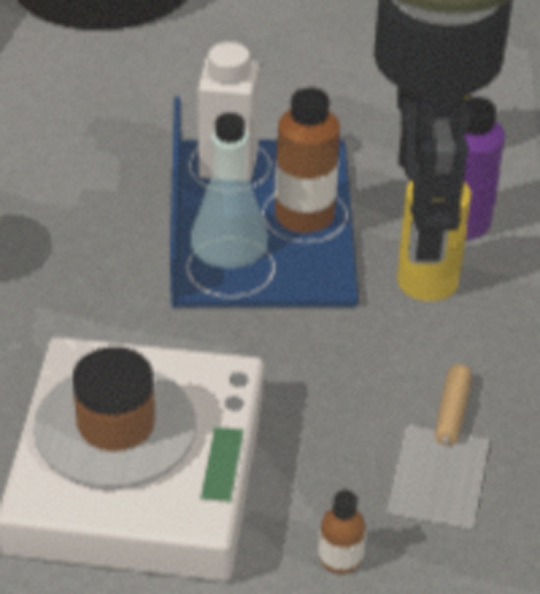

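>>> carry_out --commands '[0.0,0.05,-0.02,0,0,0,-1,0.0,0.1,-0.05,0,0,0,-1,0.01,0.15,-0.08,0,0,0,-1,0.02,0.2,-0.1,0,0,0,-1,0.03,0.24,-0.12,0,0,0,-1,0.04,0.2612,-0.1209,0,0,0,-1,0.08,0.2612,-0.1209,0,0,0,-1,0.08,0.2612,-0.1209,0,0,0,-1]'

```text
time: 47.2
tool_pos: [499.2, -260.7, 196.0]
tcp_rot: [-45.3, 89.7, 138.5]
ft_force: [-0.6, 0.5, 0.2]
finger_gap: 85.3
```

```bash
python3 - <<'E'
from h import *
plan([501.8,-261.1,107.5],94)
E
```

```text
t 47.2 tcp [ 499.2 -260.7  196. ] jaw [ 0.067 -0.998 -0.004] gap 85.3 F [-0.6  0.5  0.2] j [-33.   4.  95.   0.  81.  53.]
  -> [501.8, -261.1, 107.5] 94 : shift [0.0885, 0.0009, -0.0029] rot [-0.2, 0.2, 0.2]
```

>>> carry_out --commands '[0.035,0.0009,-0.0029,-0.2,0.2,0.2,-1,0.065,0.0009,-0.0029,-0.2,0.2,0.2,-1,0.083,0.0009,-0.0029,-0.2,0.2,0.2,-1,0.0885,0.0009,-0.0029,-0.2,0.2,0.2,-1,0.0885,0.0009,-0.0029,-0.2,0.2,0.2,0,0.0885,0.0009,-0.0029,-0.2,0.2,0.2,0.5,0.0885,0.0009,-0.0029,-0.2,0.2,0.2,1,0.0885,0.0009,-0.0029,-0.2,0.2,0.2,1,0.0885,0.0009,-0.0029,-0.2,0.2,0.2,1,0.0885,0.0009,-0.0029,-0.2,0.2,0.2,1,0.0885,0.0009,-0.0029,-0.2,0.2,0.2,1]' --grip_force 30

```text
time: 48.58
tool_pos: [502.4, -261.4, 108.5]
tcp_rot: [153.8, 89.9, -22.2]
ft_force: [-0.1, 0.8, 5.9]
finger_gap: 25.7
```

```bash
python3 - <<'E'
from h import *
plan([498.2,-230,108.3],94)
E
```

```text
t 48.58 tcp [ 502.4 -261.4  108.5] jaw [ 0.07  -0.998  0.   ] gap 25.7 F [-0.1  0.8  5.9] j [-33.   9.  99.   0.  72.  53.]
  -> [498.2, -230, 108.3] 94 : shift [0.0002, -0.0316, 0.002] rot [0.0, -0.1, -0.0]
```

Lift slightly, shift 31 mm toward +y, press lightly down, and open slowly.

>>> carry_out --commands '[-0.012,0,0,0,0,0,1,-0.02,0,0,0,0,0,1,-0.02,-0.015,0.001,0,0,0,1,-0.02,-0.0316,0.002,0,0,0,1,-0.02,-0.0316,0.002,0,0,0,1,-0.01,-0.0316,0.002,0,0,0,1,-0.002,-0.0316,0.002,0,0,0,1,0.0005,-0.0316,0.002,0,0,0,1,0.001,-0.0316,0.002,0,0,0,1,0.001,-0.0316,0.002,0,0,0,1]' --grip_force 20

```text
time: 49.82
tool_pos: [498.2, -230.2, 108.4]
tcp_rot: [162.7, 90.0, -13.3]
ft_force: [-6.0, 4.1, 11.4]
finger_gap: 25.8
```

>>> carry_out --commands '[0,0,0,0,0,0,0.35,0,0,0,0,0,0,0.3,0,0,0,0,0,0,0.25,0,0,0,0,0,0,0.2,0,0,0,0,0,0,0.2]'

```text
time: 50.45
tool_pos: [498.1, -230.2, 108.3]
tcp_rot: [164.8, 90.0, -11.2]
ft_force: [0.9, -1.1, 0.7]
finger_gap: 34.4
```

```bash
python3 - <<'E'
from h import *
p,d=optics.snapshot("wrist"); cv2.imwrite("pics/w9.png",p[...,::-1]); plan([498.2,-230,108.3],94)
E
```

```text
t 50.5 tcp [ 498.2 -230.2  108.4] jaw [ 0.07  -0.998  0.   ] gap 34.0 F [ 0.3  0.3 -0.6] j [-30.   6. 102.   0.  71.  56.]
  -> [498.2, -230, 108.3] 94 : shift [0.0001, -0.0002, -0.0] rot [0.0, -0.0, -0.0]
```

View pics/w9.png

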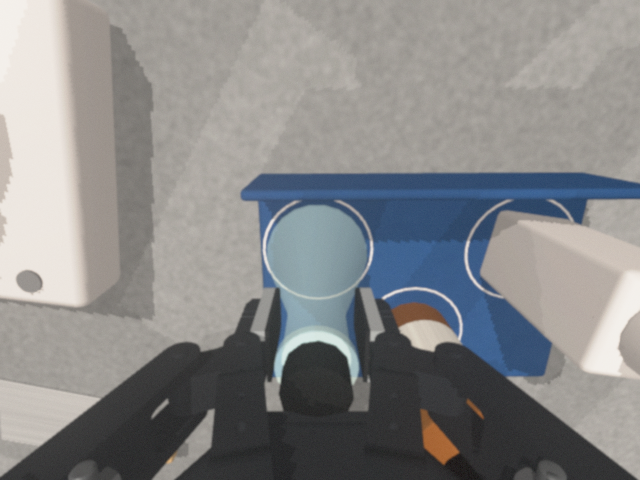

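>>> carry_out --commands '[0,0,0,0,0,0,0.1,0,0,0,0,0,0,0,0,0,0,0,0,0,-0.1,0,0,0,0,0,0,-0.1,-0.01,0,0,0,0,0,-0.1,-0.03,0,0,0,0,0,-0.1,-0.06,0,0,0,0,0,-0.1,-0.1,0,0,0,0,0,-0.1,-0.14,0,0,0,0,0,-0.1,-0.15,-0.05,0.0,0,0,0,-0.1,-0.15,-0.1,0.0,0,0,0,-0.1,-0.15,-0.14,0.0,0,0,0,-0.1]'

```text
time: 52.0
tool_pos: [488.2, -89.1, 259.6]
tcp_rot: [167.0, 89.9, -9.0]
ft_force: [0.3, 0.4, 0.5]
finger_gap: 47.4
```

>>> carry_out --commands '[0,-0.03,0.04,0,0,0,-0.1,0,-0.05,0.08,0,0,0,-0.1,0,-0.05,0.08,0,0,0,-0.1]'

```text
time: 52.38
tool_pos: [403.3, -43.7, 260.2]
tcp_rot: [167.1, 89.8, -8.8]
ft_force: [0.4, -0.8, 1.0]
finger_gap: 47.0
```

```bash
python3 - <<'E'
from h import *
c=optics.calibration("top"); f=np.load("pics/top0.npz"); W0=pts(f["d"],c)
p,d=optics.snapshot("top"); cv2.imwrite("pics/t10.png",p[...,::-1]); W=pts(d,c)
for n,zl,zh,cx,cy,rr in[("flask",134,160,497,-229,40),("round",128,150,437,-301,30),("sq",124,146,507,-364,30),("mortar",20,60,749,-241,60),("dropper",40,80,394,62,30),("beaker",60,95,760,235,60)]:
    o=[]
    for w in(W0,W):
        z=w[...,2]; q=w[(z>zl)&(z<zh)&(np.hypot(w[...,0]-cx,w[...,1]-cy)<rr)]; o.append(np.round(np.median(q,0),1) if len(q) else None)
    print(n,*o)
z=W[...,2];q=W[(z>104)&(z<118)&(np.hypot(W[...,0]-567,W[...,1]+5)<45)];print("jar",len(q),np.round(np.median(q,0),1) if len(q) else 0)
print(sense()["tool_pos"],sense()["time"],sense()["finger_gap"])
E
```

```text
flask [ 497.3 -228.9  142.4] [ 496.4 -228.5  142.6]
round [ 438.2 -301.5  135.9] [ 438.2 -301.2  136.2]
sq [ 507.2 -364.2  131.5] [ 508.3 -364.4  131.8]
mortar [ 751.4 -241.4   42.2] [ 750.4 -242.7   41.7]
dropper [396.9  62.4  49.2] None
beaker [745.2 233.   78.9] [745.2 233.7  79.1]
jar 390 [571.3  -7.  110.4]
[404.65905091 -44.37325514 260.46640504] 52.425 47.17737470612424
```

View pics/t10.png

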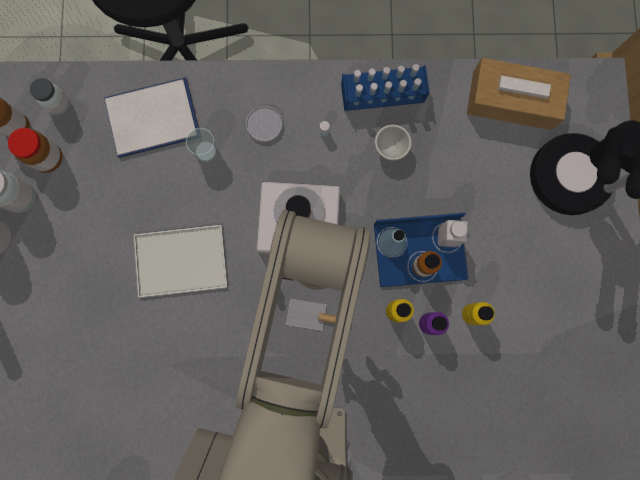

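```bash
python3 - <<'E'
from h import *
from bench import order
c=optics.calibration("side"); W0=pts(np.load("pics/side0.npz")["d"],c); p,d=optics.snapshot("side"); W1=pts(d,c)
for n,cx,cy,r_,zl,zh in(("dropper",394,62,40,40,90),("jar",567,-2,45,100,120)):
    for w in(W0,W1):
        z=w[...,2]; q=w[(z>zl)&(z<zh)&(np.hypot(w[...,0]-cx,w[...,1]-cy)<r_)]; print(n,len(q),np.round(np.median(q,0),1) if len(q) else None)
s=sense(); print(s["time"],s["qd"].round(2)); print(order.hand_in())
E
```

```text
dropper 189 [397.5  72.2  48.3]
dropper 191 [397.6  71.9  48. ]
jar 0 None
jar 565 [566.1   1.6 106.3]
52.475 [-0.5   2.21 -1.42 -0.02 -0.34 -0.05]
the job is handed in; nothing more can be done
None
```

I moved the round bottle, flask and square bottle onto the white enamel tray. Then I stood the jar on the balance's pan and put the three back on their stand spots. I handed the job in at 52.5 s of the 144 s allowed; it gave no verdict.

**What went wrong:** when I first put the flask back, it ended up about 31 mm to the side as the fingers opened, probably because its neck stuck to one finger. It stayed upright. I regripped it, moved it back and released it slowly with a small opening.

**Last checks (camera):**

| Item | Result |
|---|---|
| Flask | within about 1 mm of its start position |
| Round bottle | within about 1 mm of its start position |
| Square bottle | within about 1.1 mm of its start position |
| Jar | within about 1 mm of the pan's centre in the last clear top view |
| Beaker, mortar, dropper bottle | within about 2 mm of where they started |

- **Jar:** in the final top view the arm hid part of it, and the biased reading there came out 4 mm off centre. The side camera saw it upright on the pan. It read about 6 mm off in y, like all its y readings, because that camera sees only the near faces.
- **Dropper bottle:** the arm hid it in the final top view, so I checked it with the side camera alone.

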